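# Stand the kit case heavy end down

### The job

Lift the closed grey kit case off the counter to find out which of its ends is the heavy one, then lay it back down flat on the counter and let go. Take it again and stand it upright on its heavy end inside the shallow steel tray, and leave it standing there. Do not drop it or let it fall over, and do not knock the mug, the bowl or the brush.

Things in the scene. Friction and masses are not known exactly. Their poses are not given: they have to be found in the camera images.
- case: Closed grey plastic kit case, a plain box 170 mm long (its x), 50 wide (y), 56 high (z), 0.55 to 0.7 kg, lying with its long axis along world y within 30 degrees. Origin: centre of its underside as it lies. One end is packed with a brass spare, the other with foam (1 mm play): which end is heavy changes from start to start; both look alike and the axes do not tell it.
- case_middle (a point): Centre of the case's volume, 28 mm above its underside, axes as the case's; 85 mm above what it stands on when it stands on an end. The centre of mass lies 30 to 38 mm from it towards the heavy end, so if the case is pinched lightly (8 N) across its width at the middle and raised, the heavy end sags; 35 N holds it firmly near an end.
- tray: Shallow open steel tray, fixed to the counter, 170 mm (its x) by 160 mm (y) outside, rim 20 mm high, walls and floor 3 mm thick. Origin: centre of its underside, on the counter; z up. It is either to the left or to the right of the case.
- mug: Bystander: white mug, 80 mm across, 85 mm high, handle at its +y. Origin: centre of its underside.
- bowl: Bystander: white bowl, 120 mm across, 50 mm high. Origin: centre of its underside.
- brush: Bystander: flat hand brush with a white handle lying on the counter, 200 mm long (its x), 20 mm high. Origin: centre of its underside.
Not all that is in view belongs to the job. Of the things shaped like the tray, the steel one is meant.

How it is judged:
By the outcome, as a careful person would: the job done as asked, in the order asked, and still so for the second after the job is handed in, with the robot touching nothing.
It also fails if it takes over 58 s, if anything falls off the work surface, if the arm or the gripper's body presses on something with over 40 N, if the wrist force passes 120 N, or if a joint passes its speed limit or range.

### The arm

A 6-joint arm with a two-finger parallel gripper is mounted at the origin on the work surface. World frame = base frame: x ahead of the robot, y to its left, z up, the work surface at z = 0. Lengths are in m, angles in rad, forces in N, time in s.
With the tool pointing down it reaches from about 0.375 to 0.9 m from the base axis. Payload 3.1 kg.
Tool frame: the origin (TCP) lies midway between the tips of the shut fingers; the grasp point (between the pads) lies manip.grip_depth behind it (manip.grip_depth is the distance from the TCP to the grasp point, in m); z points along the fingers, y is the direction in which the jaws open and shut (so a half turn about z gives the same grasp; the last joint's range is limited). The gripper opens to 85 mm and grips with 20 to 120 N. Pads are 22 mm wide; open, the fingers measure 114 mm over their backs; the gripper's body (76 mm by 85 mm) begins 54 mm behind the grasp point. The pads swing forward as they close: fully open they stand 13 mm farther back than shut.
Start: joints at [-1.444, 0.527, 1.433, -0, 1.181, -0.178], TCP at [0.188, -0.596, 0.231] pointing down, gripper open.
Joint ranges: [-3.08, 3.08], [-0.75, 2.2], [0.22, 2.44], [-1.43, 4.57], [0, 2.65], [-2.85, 2.85]. Speed limits (rad/s): [2.79, 2.79, 3.14, 3.14, 3.14, 3.14].

### API

Orientations are given as a unit quaternion [x, y, z, w].
In Python, from station import manip, vision gives the robot as it stands.
- The arm moves only by the shell command python3 -m crank 'ROWS' [FORCE]. ROWS is JSON, a list of rows, each an object with "grip": the closure, from 0 (fully open) to 1 (shut); "offset": the shift along the tool's x, y, z in mm, a list of three; "angular": the turn, a rotation vector about the tool's x, y, z in degrees, a list of three. A call has 1 to 10 rows; each row is the pose to reach, as a shift and turn from the pose commanded when the call began, along the tool's axes at that moment; what a row does not reach only later rows make up. A row lasts 1/10 s, in which the tool goes at most 50 mm and 8.59 degrees, less where a joint would pass 70% of its speed; a pose out of reach is approached as far as the arm can. A call with a gripper value outside its range is refused whole. The fingers move at their own pace and stop on an object; FORCE is the grip in N (left out, the last holds). Time passes only in rows, so rows that repeat a pose let the fingers close. It gives the time, the measured TCP pose, the force and the opening at its end, in the units of the state.
- manip.sense(): the state, without advancing time (a new reading comes with each control period).
- vision.snapshot(name): name is "scene" or "top" or "wrist"; returns a dict with "pixels" (420x560x3 uint8, red, green, blue), "intrinsics" (3x3 intrinsics, pixels), "dist" ([k1, k2, p1, p2, k3] as OpenCV has them; the pictures are not rectified), "R" (3x3) and "t" (3): a world point X has camera coordinates R X + t. Camera axes: x right, y down, z forward; pixel columns grow to the right and rows downward; lengths in m; the calibration is good to about 2 mm. A picture is of the moment at which its call begins. There is no depth.
- manip.sign_off(): hands the job in, once; it reports no verdict.
The state is a dict: "t": time; "q": joint angles; "qd": joint speeds; "tau": joint torques, N m; "tcp_pos": TCP position; "tool_rot": TCP orientation; "force": force on the tool from outside, world axes, zero at the start; "ft_torque": the same for the moment, N m; "finger_gap": opening from 0.0 (shut) to 1.0 (fully open).
Only numpy, scipy, OpenCV 4.12 (cv2) and the standard library are available. Lean on these libraries where they do the work, as an engineer would, in place of code of your own. Each camera call takes 0.05 s, during which the arm holds its last target.

## Working session

There is one attempt and no reset: what is moved stays moved. The work goes in short steps, Python scripts to look and compute and a shell command to move; the robot and the scene stay as the last step left them, time stands still between calls to the robot, and variables do not carry over. Pictures are saved under pics/ and viewed, and the job is handed in when it is done.

```bash
ls; mkdir -p pics; python3 - <<'E'
from station import manip, vision
import cv2
s=manip.sense(); print(s, manip.grip_depth)
for n in("scene","top","wrist"):
    v=vision.snapshot(n); cv2.imwrite(f"pics/{n}0.png",v["pixels"][:,:,::-1]); print(n,v["intrinsics"],v["dist"],v["R"],v["t"])
E
```

```text
pics
{'t': 0.0, 'q': array([-1.44449368e+00,  5.28482253e-01,  1.43390304e+00,  4.69433937e-06,
        1.18138233e+00, -1.78500363e-01]), 'qd': array([ 0.00047552,  0.00045167,  0.00075462,  0.00049687,  0.00036001,
       -0.00028436]), 'tau': array([ 3.70044190e-04, -4.42353702e+01, -1.78026420e+01, -1.48104300e-04,
        8.40042980e-03, -2.75034566e-06]), 'tcp_pos': array([ 0.18750381, -0.59546452,  0.23032349]), 'tool_rot': array([ 9.88408902e-01,  1.51811266e-01,  3.05485217e-05, -1.08705407e-03]), 'force': array([-0.38988464,  0.01195347, -0.11494757]), 'ft_torque': array([ 0.00843042, -0.01219831, -0.03963539]), 'finger_gap': 0.9979751067883914} 0.0187
scene [[522.26362585   0.         282.28895399]
 [  0.         522.26362585 215.46183599]
 [  0.           0.           1.        ]] [-0.20527231  0.          0.          0.          0.        ] [[ 0.85091826  0.52529642 -0.00133646]
 [ 0.29367294 -0.47782191 -0.8279145 ]
 [-0.43553911  0.70409509 -0.56085273]] [-0.5055637  -0.09070412  1.6186718 ]
top [[433.41077797   0.         278.43653699]
 [  0.         433.41077797 208.86735888]
 [  0.           0.           1.        ]] [0.03868125 0.         0.         0.         0.        ] [[ 0.01096544 -0.99993243 -0.0038596 ]
 [-0.99770383 -0.01068285 -0.06688001]
 [ 0.06683426  0.0045841  -0.99775356]] [0.07115134 0.5493634  0.99136211]
wrist [[355.37242083   0.         274.4946688 ]
 [  0.         355.37242083 212.43807934]
 [  0.           0.           1.        ]] [-0.051148  0.        0.        0.        0.      ] [[ 0.30127501 -0.95353541 -0.00189626]
 [-0.91999031 -0.29119794  0.26233868]
 [-0.25070141 -0.07729155 -0.964974  ]] [-0.62322206 -0.03521646  0.37903171]
```

View pics/scene0.png

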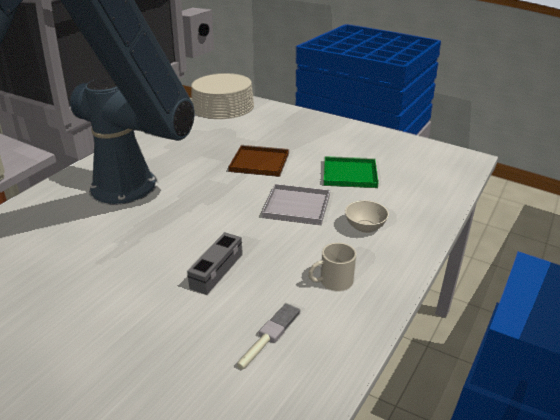

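View pics/top0.png

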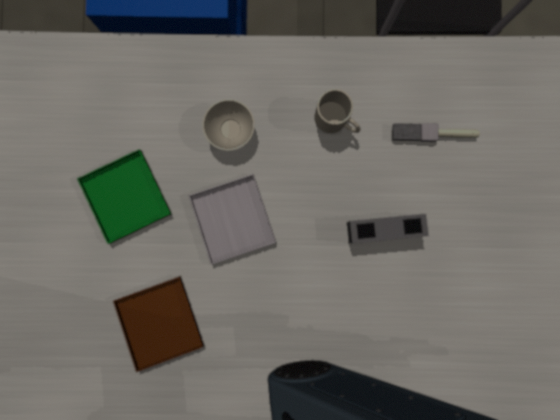

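View pics/wrist0.png

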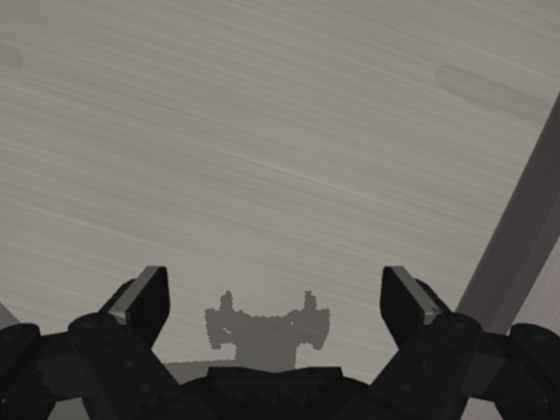

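The top view shows the steel tray at about (233,221), the case at (387,230), the mug at (334,112), the bowl at (229,126) and the brush at (435,132). I'll zoom in to get the corners.

```bash
python3 - <<'E'
import cv2
a=cv2.imread("pics/top0.png")
c=a[200:260,335:440]; cv2.imwrite("pics/zc.png",cv2.resize(c,None,fx=7,fy=7,interpolation=cv2.INTER_CUBIC))
c=a[170:272,182:282]; cv2.imwrite("pics/zt.png",cv2.resize(c,None,fx=5.8,fy=5.8,interpolation=cv2.INTER_CUBIC))
E
```

```text
(no output)
```

View pics/zc.png

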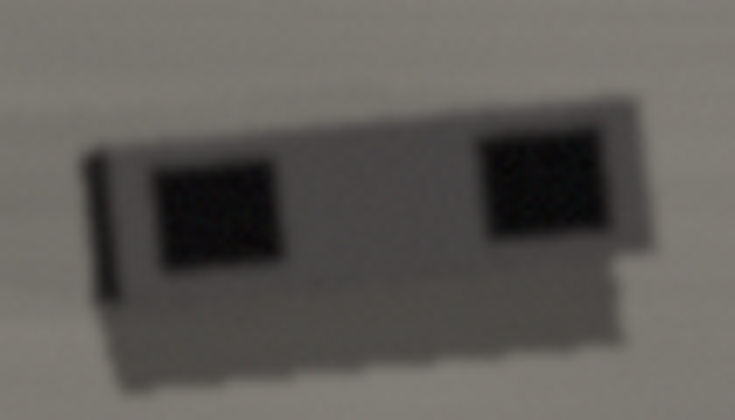

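View pics/zt.png

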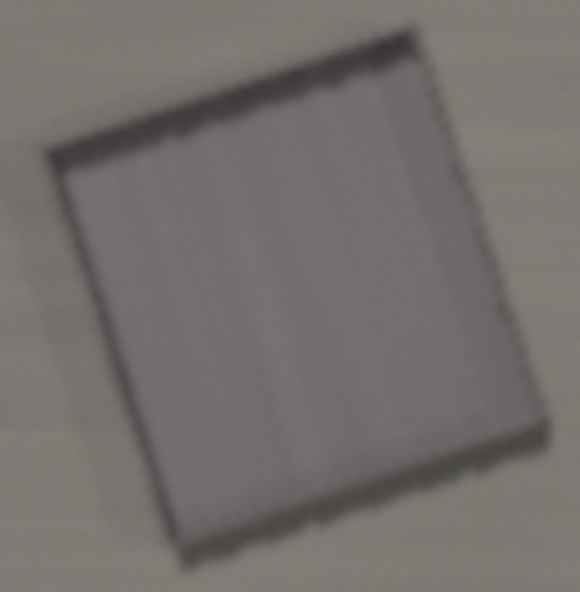

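```bash
cat > h.py <<'E'
import numpy as np, cv2
from station import manip, vision
from scipy.spatial.transform import Rotation as Ro
def ray(v,px,z):
    u=cv2.undistortPoints(np.array(px,float).reshape(-1,1,2),v["intrinsics"],np.array(v["dist"]))[:,0]
    d=np.c_[u,np.ones(len(u))]@v["R"]; c=-v["R"].T@v["t"]
    return c+d*((z-c[2])/d[:,2])[:,None]
def proj(v,P):
    P=np.array(P,float).reshape(-1,3)
    return cv2.projectPoints(P,cv2.Rodrigues(v["R"])[0],v["t"],v["intrinsics"],np.array(v["dist"]))[0][:,0]
E
python3 - <<'E'
from h import *
np.set_printoptions(precision=4,suppress=True)
v=vision.snapshot("top"); print("cam",-v["R"].T@v["t"])
def rep(n,P):
    print(n,P,"centre",P.mean(0)); d=np.roll(P,-1,0)-P; print(np.linalg.norm(d,axis=1),np.degrees(np.arctan2(d[:,1],d[:,0])))
z=np.array([[105,150],[636,98],[655,250],[122,300]])/7+[335-.43,200-.43]; rep("case",ray(v,z,.056))
z=np.array([[48,152],[412,28],[548,425],[182,553]])/5.8+[182-.4,170-.4]; rep("tray",ray(v,z,.02))
print(ray(v,[[334,112],[358,128]],.085),ray(v,[[229,126]],.05),ray(v,[[393,132],[478,133]],.01))
print(manip.sense()['t'])
E
```

```text
cam [0.4811 0.0725 1.0262]
case [[ 0.5206 -0.0824  0.056 ]
 [ 0.5391 -0.2508  0.056 ]
 [ 0.4908 -0.2562  0.056 ]
 [ 0.4729 -0.0877  0.056 ]] centre [ 0.5058 -0.1693  0.056 ]
[0.1695 0.0485 0.1694 0.048 ] [ -83.7398 -173.6561   96.0734    6.4169]
tray [[0.5767 0.2837 0.02  ]
 [0.6285 0.1383 0.02  ]
 [0.4695 0.0817 0.02  ]
 [0.4173 0.2265 0.02  ]] centre [0.523  0.1826 0.02  ]
[0.1543 0.1688 0.154  0.1694] [ -70.3911 -160.3911  109.8204   19.7382]
[[ 0.7593 -0.0432  0.085 ]
 [ 0.724  -0.096   0.085 ]] [[0.7349 0.1919 0.05  ]] [[ 0.7343 -0.1919  0.01  ]
 [ 0.733  -0.3902  0.01  ]]
0.2
```

```bash
cat >> h.py <<'E'
np.set_printoptions(precision=4,suppress=True)
def rotm(ydeg,tilt_dir=None,tilt=0):
    "tool down, tool y at heading ydeg"
    a=np.radians(ydeg); y=np.array([np.cos(a),np.sin(a),0]); z=np.array([0,0,-1.]); x=np.cross(y,z)
    return Ro.from_matrix(np.c_[x,y,z])
def rel(p,R):
    s=manip.sense(); R0=Ro.from_quat(s["tool_rot"])
    print("t",s["t"],"offset mm",R0.inv().apply(np.array(p)-s["tcp_pos"])*1e3,"ang deg",np.degrees((R0.inv()*R).as_rotvec()))
E
python3 - <<'E'
from h import *
for y in (6.2,186.2): rel([.506,-.1695,.15],rotm(y))
E
```

```text
t 0.2 offset mm [ 431.6736 -310.8901   81.2176] ang deg [ -0.0556  -0.0673 -78.7349]
t 0.2 offset mm [ 431.6736 -310.8901   81.2176] ang deg [ -0.0711   0.0587 101.265 ]
```

```bash
python3 -m crank '[{"grip":0,"offset":[38,-28,5],"angular":[0,0,-7]},{"grip":0,"offset":[76,-56,10],"angular":[0,0,-14]},{"grip":0,"offset":[114,-84,16],"angular":[0,0,-21]},{"grip":0,"offset":[152,-112,24],"angular":[0,0,-28]},{"grip":0,"offset":[190,-140,32],"angular":[0,0,-35]},{"grip":0,"offset":[228,-168,40],"angular":[0,0,-42]},{"grip":0,"offset":[266,-196,48],"angular":[0,0,-49]},{"grip":0,"offset":[304,-224,56],"angular":[0,0,-56]},{"grip":0,"offset":[342,-252,60],"angular":[0,0,-63]},{"grip":0,"offset":[380,-275,60],"angular":[0,0,-70]}]'
python3 - <<'E'
from h import *
rel([.506,-.1695,.14],rotm(6.2)); s=manip.sense();print(s["q"],s["force"],s["ft_torque"])
E
```

```text
t: 1.2
tcp_pos: [0.4676, -0.2173, 0.1706]
tool_rot: [0.721, 0.693, -0.0, -0.001]
force: [1.1, -1.0, -0.2]
finger_gap: 1.0
t 1.2 offset mm [49.2177 36.5452 30.5712] ang deg [-0.1085 -0.0921 -8.4347]
[-0.652   0.4697  1.7651  0.0001  0.9093 -0.613 ] [ 1.1152 -1.0252 -0.1909] [-0.0545 -0.0115  0.0031]
```

```bash
python3 -m crank '[{"grip":0,"offset":[25,18,15],"angular":[0,0,-4]},{"grip":0,"offset":[49,36,30],"angular":[0,0,-8.4]},{"grip":0,"offset":[49,36,30],"angular":[0,0,-8.4]},{"grip":0,"offset":[49,36,30],"angular":[0,0,-8.4]}]'
python3 - <<'E'
from h import *
for n in("top","wrist"):
    v=vision.snapshot(n); a=v["pixels"][:,:,::-1].copy()
    ax=np.array([-.108,.994]);w=np.array([.994,.108]);c=np.array([.506,-.1695])
    P=[np.r_[c+sx*.085*ax+sy*.025*w,.056] for sx,sy in((1,1),(1,-1),(-1,-1),(-1,1))]
    cv2.polylines(a,[np.int32(np.round(proj(v,P)))],True,(0,255,255),1)
    cv2.imwrite(f"pics/{n}1.png",a)
rel([.506,-.1695,.012],rotm(6.2))
s=manip.sense();print(s["q"],s["force"],s["ft_torque"])
E
```

```text
t: 1.6
tcp_pos: [0.5056, -0.1718, 0.1409]
tool_rot: [0.67, 0.743, -0.0, -0.001]
force: [0.6, -0.4, 0.2]
finger_gap: 1.002
t 1.7 offset mm [  3.6887   0.8258 129.614 ] ang deg [ 0.0122  0.0301 -0.3988]
[-0.5391  0.5349  1.7454 -0.0004  0.8608 -0.6401] [ 0.2087 -0.1579 -0.1952] [ 0.0237 -0.0393 -0.0122]
```

View pics/wrist1.png

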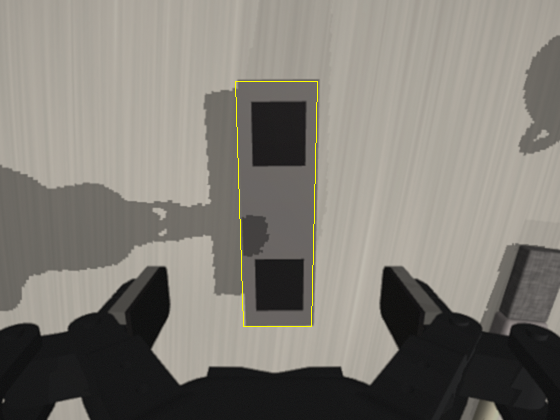

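View pics/top1.png

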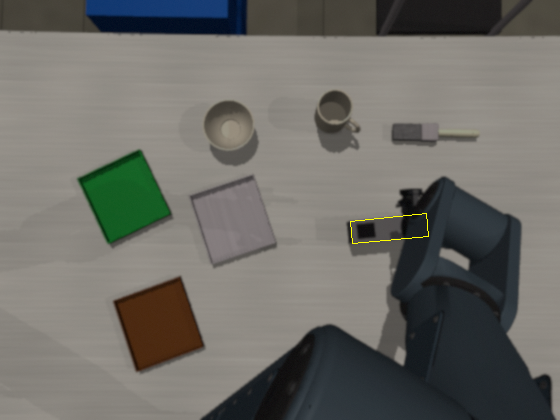

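The projected case outline (236–318, 80–327 in the wrist view) matches the case closely. Next I'll descend and pinch.

```bash
python3 -m crank '[{"grip":0,"offset":[4,1,35],"angular":[0,0,0]},{"grip":0,"offset":[4,1,70],"angular":[0,0,0]},{"grip":0,"offset":[4,1,105],"angular":[0,0,0]},{"grip":0,"offset":[4,1,128],"angular":[0,0,0]},{"grip":0,"offset":[4,1,128],"angular":[0,0,0]},{"grip":0,"offset":[4,1,128],"angular":[0,0,0]}]'
python3 - <<'E'
from h import *
rel([.506,-.1695,.012],rotm(6.2)); s=manip.sense();print(s["q"],s["force"],s["ft_torque"])
E
```

```text
t: 2.3
tcp_pos: [0.5062, -0.1695, 0.0138]
tool_rot: [0.671, 0.742, -0.0, 0.0]
force: [0.3, 0.0, 0.5]
finger_gap: 0.999
t 2.3 offset mm [ 0.0254 -0.1924  1.7958] ang deg [ 0.0136  0.0154 -0.4435]
[-0.5325  0.7582  1.8072 -0.0001  0.5758 -0.6329] [0.301  0.0248 0.4504] [-0.0274 -0.0077 -0.006 ]
```

```bash
python3 -m crank '[{"grip":1,"offset":[0,0,0],"angular":[0,0,0]},{"grip":1,"offset":[0,0,0],"angular":[0,0,0]},{"grip":1,"offset":[0,0,0],"angular":[0,0,0]},{"grip":1,"offset":[0,0,0],"angular":[0,0,0]},{"grip":1,"offset":[0,0,0],"angular":[0,0,0]},{"grip":1,"offset":[0,0,0],"angular":[0,0,0]},{"grip":1,"offset":[0,0,0],"angular":[0,0,0]},{"grip":1,"offset":[0,0,0],"angular":[0,0,0]}]' 40
python3 - <<'E'
from h import *
s=manip.sense();print(s["q"],s["force"],s["ft_torque"])
E
```

```text
t: 3.1
tcp_pos: [0.5075, -0.1691, 0.015]
tool_rot: [0.67, 0.742, 0.0, 0.002]
force: [-0.0, -0.1, 6.0]
finger_gap: 0.581
[-0.5306  0.7561  1.8067 -0.0001  0.5752 -0.6327] [-0.046  -0.0523  6.0312] [-0.0607  0.1338 -0.0693]
```

```bash
python3 -m crank '[{"grip":1,"offset":[0,0,-5],"angular":[0,0,0]},{"grip":1,"offset":[0,0,-12],"angular":[0,0,0]},{"grip":1,"offset":[0,0,-20],"angular":[0,0,0]},{"grip":1,"offset":[0,0,-30],"angular":[0,0,0]},{"grip":1,"offset":[0,0,-40],"angular":[0,0,0]},{"grip":1,"offset":[0,0,-48],"angular":[0,0,0]},{"grip":1,"offset":[0,0,-50],"angular":[0,0,0]},{"grip":1,"offset":[0,0,-50],"angular":[0,0,0]},{"grip":1,"offset":[0,0,-50],"angular":[0,0,0]},{"grip":1,"offset":[0,0,-50],"angular":[0,0,0]}]'
python3 - <<'E'
from h import *
for i in range(4):
    v=vision.snapshot("scene"); s=manip.sense();print(s["force"],s["ft_torque"],s["tcp_pos"],s["tool_rot"])
a=v["pixels"][150:350,130:380,::-1]; cv2.imwrite("pics/s2.png",cv2.resize(a,None,fx=3,fy=3))
v=vision.snapshot("wrist"); cv2.imwrite("pics/w2.png",v["pixels"][:,:,::-1])
E
```

```text
t: 4.1
tcp_pos: [0.5059, -0.1682, 0.0629]
tool_rot: [0.67, 0.742, -0.0, -0.001]
force: [0.1, -0.2, -6.1]
finger_gap: 0.582
[-0.013   0.161  -5.5995] [-0.2172  0.0076  0.0353] [ 0.5059 -0.1682  0.0629] [ 0.67    0.7423 -0.0001 -0.0005]
[-1.0253 -0.1576 -6.9063] [-0.1911 -0.0373 -0.0042] [ 0.506  -0.1682  0.0629] [ 0.67    0.7423 -0.0001 -0.0005]
[ 0.8578 -0.4119 -6.4807] [-0.1848 -0.0398  0.0764] [ 0.506  -0.1682  0.0629] [ 0.67    0.7423 -0.0001 -0.0004]
[-0.2401  1.6259 -5.9853] [-0.2263  0.004  -0.0032] [ 0.5061 -0.1683  0.063 ] [ 0.67    0.7424 -0.0001 -0.0004]
```

View pics/s2.png

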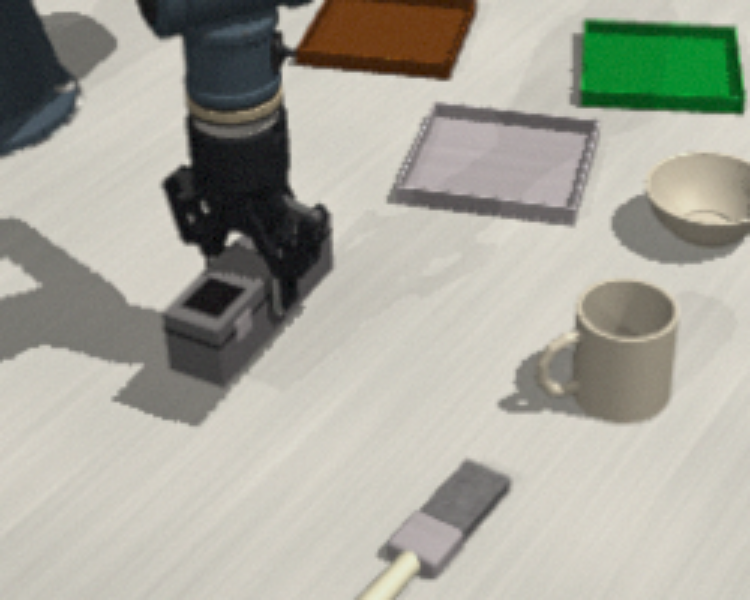

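View pics/w2.png

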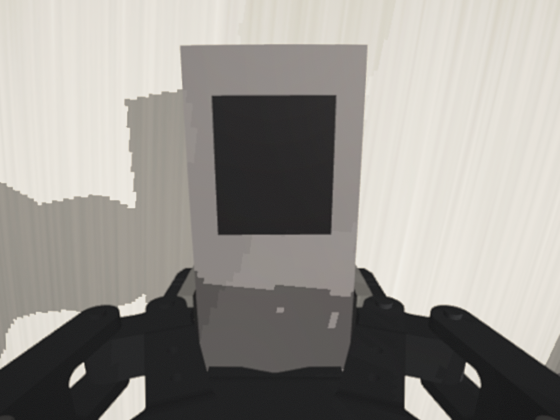

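```bash
python3 - <<'E'
from h import *
v=vision.snapshot("wrist")
s=manip.sense(); R=Ro.from_quat(s["tool_rot"]).as_matrix()
g=s["tcp_pos"]-R[:,2]*.0187; print("grasp",g)
up=.056-.0337 # top above grasp
for tilt in(-4,-2,0,2,4):
    T=np.radians(tilt); x=R[:,0]*np.cos(T)+R[:,2]*np.sin(T); n=np.cross(x,R[:,1])*-1
    n=n if n[2]>0 else -n
    print(tilt,proj(v,[g+n*up+x*d+R[:,1]*w for d,w in((.085,.025),(.085,-.025),(.03,.025),(.03,-.025))]).ravel())
E
```

```text
grasp [ 0.5062 -0.1683  0.0818]
-4 [374.7483  51.2619 177.6692  50.9716 358.5405 249.023  192.8941 248.8046]
-2 [371.9317  49.4234 180.4104  49.1422 357.9712 245.2637 193.4571 245.0464]
0 [369.2176  48.114  183.0507  47.8414 357.3804 241.633  194.0405 241.4169]
2 [366.605   47.2938 185.591   47.0296 356.7701 238.1363 194.6426 237.9215]
4 [364.0926  46.9252 188.0327  46.6691 356.142  234.7785 195.2616 234.5649]
```

Weight is about 6 N, and Mx is about −0.20 N m (r_y ≈ +34 mm), so the heavy end is the +y one. The wrist view (case end at rows 45, columns 181–367) shows the case held level. I'll lay it back down and check the heavy end again on the next lift.

```bash
python3 -m crank '[{"grip":1,"offset":[0,0,12],"angular":[0,0,0]},{"grip":1,"offset":[0,0,26],"angular":[0,0,0]},{"grip":1,"offset":[0,0,38],"angular":[0,0,0]},{"grip":1,"offset":[0,0,44],"angular":[0,0,0]},{"grip":1,"offset":[0,0,47],"angular":[0,0,0]},{"grip":1,"offset":[0,0,49],"angular":[0,0,0]},{"grip":1,"offset":[0,0,49.5],"angular":[0,0,0]},{"grip":1,"offset":[0,0,49.5],"angular":[0,0,0]},{"grip":1,"offset":[0,0,49.5],"angular":[0,0,0]}]'
python3 - <<'E'
from h import *
s=manip.sense();print(s["force"],s["ft_torque"],s["tcp_pos"])
E
```

```text
t: 5.3
tcp_pos: [0.5058, -0.1681, 0.015]
tool_rot: [0.67, 0.742, -0.0, -0.0]
force: [-3.8, 1.8, 6.5]
finger_gap: 0.581
[-3.7722  1.7928  6.484 ] [-0.0648  0.4619 -0.0242] [ 0.5058 -0.1681  0.015 ]
```

It's resting on the counter (+6.5 N), so I'll release and retreat upward.

```bash
python3 -m crank '[{"grip":0.3,"offset":[0,0,0],"angular":[0,0,0]},{"grip":0,"offset":[0,0,0],"angular":[0,0,0]},{"grip":0,"offset":[0,0,0],"angular":[0,0,0]},{"grip":0,"offset":[0,0,0],"angular":[0,0,0]},{"grip":0,"offset":[0,0,0],"angular":[0,0,0]},{"grip":0,"offset":[0,0,-25],"angular":[0,0,0]},{"grip":0,"offset":[0,0,-60],"angular":[0,0,0]},{"grip":0,"offset":[0,0,-100],"angular":[0,0,0]},{"grip":0,"offset":[0,0,-130],"angular":[0,0,0]},{"grip":0,"offset":[0,0,-130],"angular":[0,0,0]}]'
python3 - <<'E'
from h import *
v=vision.snapshot("wrist"); cv2.imwrite("pics/w3.png",v["pixels"][:,:,::-1])
s=manip.sense();print(s["force"],s["ft_torque"],s["tcp_pos"],s["q"],s["finger_gap"])
E
```

```text
t: 6.3
tcp_pos: [0.5089, -0.1697, 0.1479]
tool_rot: [0.67, 0.742, 0.001, 0.005]
force: [-0.5, 0.7, -0.3]
finger_gap: 0.999
[ 0.5329  0.2936 -0.5535] [-0.0003  0.0326  0.056 ] [ 0.5076 -0.1691  0.1458] [-0.5305  0.5274  1.744   0.      0.8649 -0.633 ] 0.9982700011175976
```

View pics/w3.png

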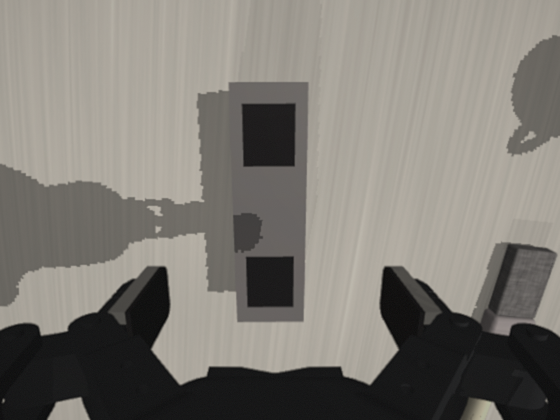

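```bash
cat >> h.py <<'E'
def tilted(ydeg,t):
    return rotm(ydeg)*Ro.from_euler('y',t,degrees=True)
def tcp_of(g,R): return np.array(g)+R.as_matrix()[:,2]*.0187
E
python3 - <<'E'
from h import *
v=vision.snapshot("wrist"); cv2.imwrite("pics/w4.png",v["pixels"][:,:,::-1])
P=ray(v,[[229,82],[308,82],[304,321],[237,321]],.056); print(P,P.mean(0)); d=np.roll(P,-1,0)-P; print(np.linalg.norm(d,axis=1))
ax=(P[0]+P[1]-P[2]-P[3]); ax/=np.linalg.norm(ax); print("head",np.degrees(np.arctan2(ax[1],ax[0])))
s=manip.sense(); R0=Ro.from_quat(s["tool_rot"]); print("cam in tool",R0.inv().apply(-v["R"].T@v["t"]-s["tcp_pos"]))
c=P.mean(0); yd=np.degrees(np.arctan2(ax[1],ax[0]))-90
R=tilted(yd,45)
for z in(.15,.031):
    g=np.r_[(c-.06*ax)[:2],z]; print(tcp_of(g,R)); rel(tcp_of(g,R),R)
E
```

```text
[[ 0.4705 -0.085   0.056 ]
 [ 0.5193 -0.0799  0.056 ]
 [ 0.5379 -0.2471  0.056 ]
 [ 0.4882 -0.2522  0.056 ]] [ 0.504  -0.1661  0.056 ]
[0.0491 0.1683 0.05   0.1682]
head 96.19519782106659
cam in tool [ 0.0666  0.0003 -0.1448]
[ 0.509  -0.2126  0.1368]
t 6.4 offset mm [-44.1627  -1.941    7.546 ] ang deg [ 0.1926 45.0467 -0.2888]
[ 0.509  -0.2126  0.0178]
t 6.4 offset mm [-44.0659  -2.0776 126.5459] ang deg [ 0.1926 45.0467 -0.2888]
```

```bash
python3 -m crank '[{"grip":0,"offset":[-7,0,0],"angular":[0,6,0]},{"grip":0,"offset":[-14,-1,0],"angular":[0,12,0]},{"grip":0,"offset":[-22,-1,0],"angular":[0,19,0]},{"grip":0,"offset":[-30,-1,0],"angular":[0,26,0]},{"grip":0,"offset":[-38,-2,0],"angular":[0,33,0]},{"grip":0,"offset":[-44,-2,0],"angular":[0,40,0]},{"grip":0,"offset":[-44,-2,0],"angular":[0,45,0]},{"grip":0,"offset":[-44,-2,0],"angular":[0,45,0]},{"grip":0,"offset":[-44,-2,0],"angular":[0,45,0]}]'
python3 - <<'E'
from h import *
s=manip.sense(); print(s["q"],s["qd"])
R=tilted(6.2,45); g=[.5105,-.2257,.031]; rel(tcp_of(g,R),R)
v=vision.snapshot("scene"); cv2.imwrite("pics/s5.png",v["pixels"][:,:,::-1])
E
```

```text
t: 7.3
tcp_pos: [0.508, -0.2116, 0.1422]
tool_rot: [0.619, 0.685, 0.256, -0.285]
force: [-0.1, -0.2, -0.1]
finger_gap: 0.997
[-0.8359  0.809   1.4144  0.4311  1.5969 -1.0794] [ 0.0212 -0.041   0.0082  0.0019  0.0037 -0.0015]
t 7.3 offset mm [-88.8436   1.3379  87.0451] ang deg [ 0.1541 -0.1124 -0.366 ]
```

View pics/s5.png

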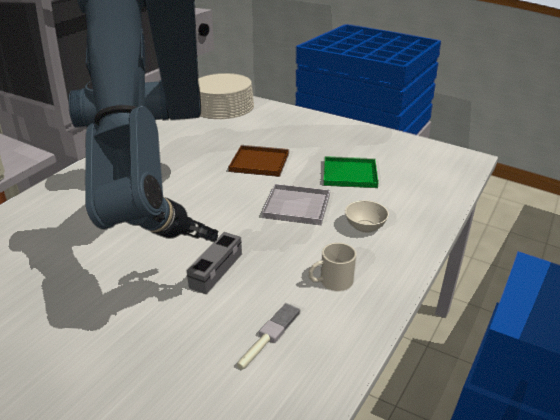

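The tool is tilted 45° and pointing at the +y end, with its tips near (215,238) above the case and everything clear. Descending now.

```bash
python3 -m crank '[{"grip":0,"offset":[-22,1,22],"angular":[0,0,0]},{"grip":0,"offset":[-44,1,44],"angular":[0,0,0]},{"grip":0,"offset":[-60,1,60],"angular":[0,0,0]},{"grip":0,"offset":[-72,1,72],"angular":[0,0,0]},{"grip":0,"offset":[-80,1,80],"angular":[0,0,0]},{"grip":0,"offset":[-80,1,80],"angular":[0,0,0]}]'
python3 - <<'E'
from h import *
s=manip.sense(); print(s["q"],s["force"])
R=tilted(6.2,45); g=[.5105,-.2257,.031]; rel(tcp_of(g,R),R)
v=vision.snapshot("scene"); a=v["pixels"][150:350,80:330,::-1]; cv2.imwrite("pics/s6.png",cv2.resize(a,None,fx=3,fy=3))
v=vision.snapshot("wrist"); cv2.imwrite("pics/w6.png",v["pixels"][:,:,::-1])
E
```

```text
t: 7.95
tcp_pos: [0.5094, -0.2113, 0.03]
tool_rot: [0.619, 0.686, 0.256, -0.285]
force: [-0.7, 0.2, -0.3]
finger_gap: 1.002
[-0.8338  0.9738  1.4221  0.4359  1.4389 -1.1525] [-0.7458  0.1885 -0.3366]
t 7.95 offset mm [-9.4946 -0.4784  7.8109] ang deg [ 0.1579 -0.0626 -0.2508]
```

View pics/s6.png

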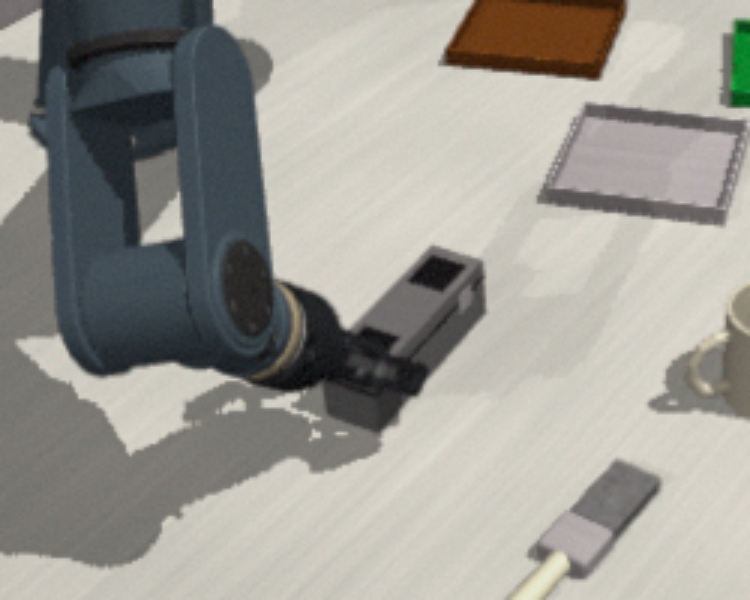

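View pics/w6.png

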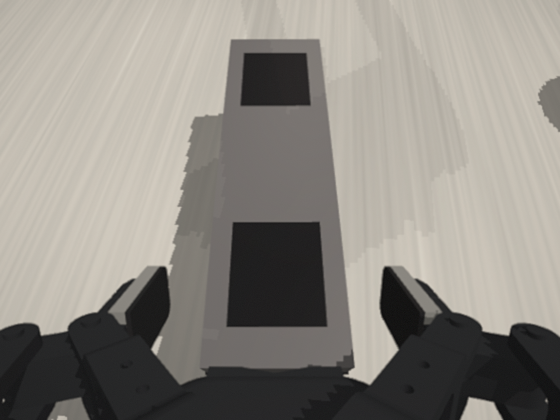

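```bash
python3 -m crank '[{"grip":0,"offset":[-5,0,4],"angular":[0,0,0]},{"grip":0,"offset":[-9,0,8],"angular":[0,0,0]},{"grip":0,"offset":[-9,0,8],"angular":[0,0,0]},{"grip":0,"offset":[-9,0,8],"angular":[0,0,0]}]'
python3 - <<'E'
from h import *
s=manip.sense(); print(s["q"],s["force"])
R=tilted(6.2,45); g=[.5105,-.2257,.031]; rel(tcp_of(g,R),R)
E
```

```text
t: 8.45
tcp_pos: [0.5098, -0.2129, 0.0187]
tool_rot: [0.619, 0.686, 0.256, -0.284]
force: [-0.2, -0.4, 0.9]
finger_gap: 0.996
[-0.8353  0.9917  1.4178  0.4367  1.4256 -1.1595] [-0.2419 -0.4434  0.949 ]
t 8.45 offset mm [-0.2993 -0.6812  0.9389] ang deg [ 0.2381 -0.0117 -0.2435]
```

```bash
python3 -m crank '[{"grip":1,"offset":[0,0,0],"angular":[0,0,0]},{"grip":1,"offset":[0,0,0],"angular":[0,0,0]},{"grip":1,"offset":[0,0,0],"angular":[0,0,0]},{"grip":1,"offset":[0,0,0],"angular":[0,0,0]},{"grip":1,"offset":[0,0,0],"angular":[0,0,0]},{"grip":1,"offset":[0,0,0],"angular":[0,0,0]},{"grip":1,"offset":[0,0,0],"angular":[0,0,0]},{"grip":1,"offset":[0,0,0],"angular":[0,0,0]}]' 80
python3 - <<'E'
from h import *
s=manip.sense(); print(s["q"],s["force"],s["ft_torque"])
E
```

```text
t: 9.25
tcp_pos: [0.5101, -0.2133, 0.019]
tool_rot: [0.619, 0.686, 0.257, -0.284]
force: [0.5, -2.0, 3.8]
finger_gap: 0.573
[-0.8354  0.9911  1.4171  0.4368  1.4258 -1.1594] [ 0.4985 -1.9891  3.8435] [-0.2068  0.0228 -0.0469]
```

```bash
python3 -m crank '[{"grip":1,"offset":[4,0,-4],"angular":[0,0,0]},{"grip":1,"offset":[10,0,-10],"angular":[0,0,0]},{"grip":1,"offset":[17,0,-17],"angular":[0,0,0]},{"grip":1,"offset":[24,0,-24],"angular":[0,0,0]},{"grip":1,"offset":[28,0,-28],"angular":[0,0,0]},{"grip":1,"offset":[28,0,-28],"angular":[0,0,0]},{"grip":1,"offset":[28,0,-28],"angular":[0,0,0]}]'
python3 - <<'E'
from h import *
for i in range(2):
    v=vision.snapshot("wrist");s=manip.sense(); print(s["force"],s["ft_torque"])
cv2.imwrite("pics/w7.png",v["pixels"][:,:,::-1])
v=vision.snapshot("scene"); a=v["pixels"][150:350,80:330,::-1]; cv2.imwrite("pics/s7.png",cv2.resize(a,None,fx=3,fy=3))
E
```

```text
t: 9.95
tcp_pos: [0.5098, -0.2131, 0.0583]
tool_rot: [0.619, 0.686, 0.256, -0.284]
force: [0.2, -0.2, -6.1]
finger_gap: 0.575
[-1.4328  0.8995 -6.647 ] [-1.5793 -0.1529  0.0492]
[-0.3192 -0.6967 -6.101 ] [-1.525  -0.1164 -0.0123]
```

View pics/s7.png

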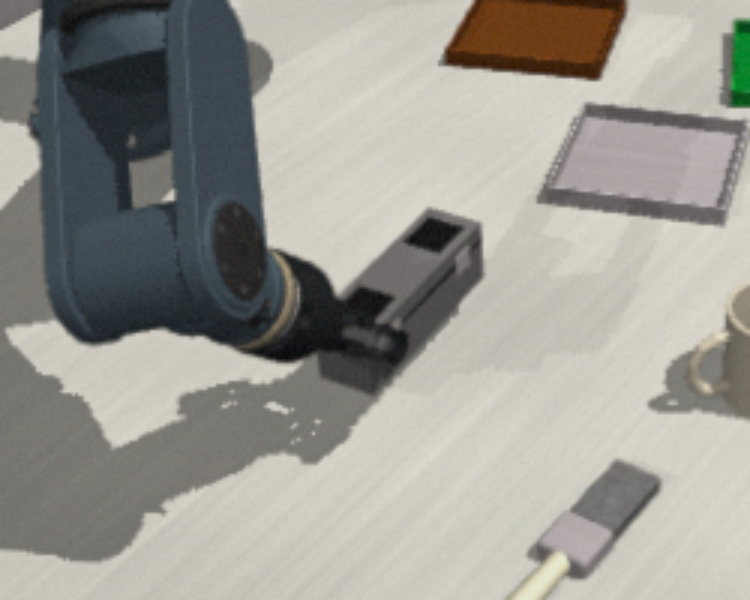

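View pics/w7.png

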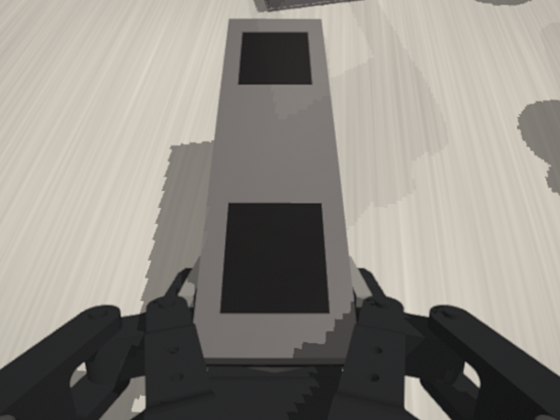

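```bash
python3 -m crank '[{"grip":1,"offset":[10,0,-10],"angular":[0,0,0]},{"grip":1,"offset":[25,0,-25],"angular":[0,-4,0]},{"grip":1,"offset":[42,0,-42],"angular":[0,-9,0]},{"grip":1,"offset":[60,0,-60],"angular":[0,-15,0]},{"grip":1,"offset":[78,0,-78],"angular":[0,-21,0]},{"grip":1,"offset":[94,0,-94],"angular":[0,-27,0]},{"grip":1,"offset":[106,0,-106],"angular":[0,-33,0]},{"grip":1,"offset":[112,0,-112],"angular":[0,-39,0]},{"grip":1,"offset":[112,0,-112],"angular":[0,-45,0]},{"grip":1,"offset":[112,0,-112],"angular":[0,-45,0]}]'
python3 -m crank '[{"grip":1,"offset":[0,0,0],"angular":[0,0,0]},{"grip":1,"offset":[0,0,0],"angular":[0,0,0]}]'
python3 - <<'E'
from h import *
for i in range(2):
    v=vision.snapshot("scene");s=manip.sense(); print(s["force"],s["ft_torque"],s["q"])
a=v["pixels"][70:320,80:380,::-1]; cv2.imwrite("pics/s8.png",cv2.resize(a,None,fx=2.4,fy=2.4))
E
```

```text
t: 11.1
tcp_pos: [0.5072, -0.2082, 0.2175]
tool_rot: [0.669, 0.743, 0.0, -0.003]
force: [-1.0, 0.9, -6.3]
finger_gap: 0.574
t: 11.3
tcp_pos: [0.5094, -0.2132, 0.2162]
tool_rot: [0.67, 0.742, 0.0, -0.002]
force: [0.8, 0.2, -6.2]
finger_gap: 0.576
[-0.0703 -0.0826 -6.2021] [-0.4187 -0.0594  0.0542] [-0.5997  0.45    1.6309  0.0012  1.0631 -0.701 ]
[ 0.7831 -0.2835 -7.2692] [-0.3401 -0.0326  0.0114] [-0.5998  0.4502  1.6309  0.0009  1.0627 -0.7008]
```

View pics/s8.png

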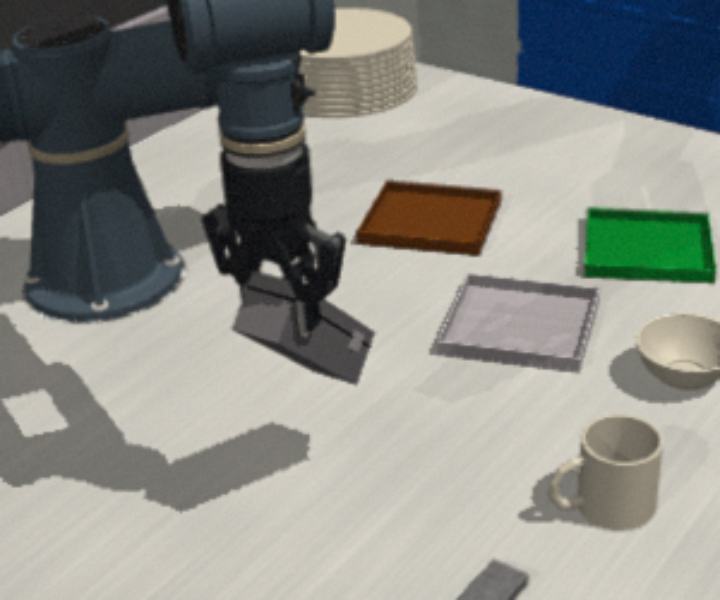

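The moment with the tool pointing down is −0.40 N m, which gives a lever of about 64 mm. That confirms +y as the heavy end, because the other end would give about 18 mm. Next I'll carry it across to the tray.

```bash
python3 - <<'E'
from h import *
R=rotm(19.7); rel(tcp_of([.5217,.1868,.240],R),R)
E
```

```text
t 11.4 offset mm [397.3066  52.2391  -4.5168] ang deg [ -0.0502  -0.1225 -13.9376]
```

```bash
python3 -m crank '[{"grip":1,"offset":[15,2,-1],"angular":[0,0,-1]},{"grip":1,"offset":[45,6,-1],"angular":[0,0,-2]},{"grip":1,"offset":[85,11,-2],"angular":[0,0,-3]},{"grip":1,"offset":[130,17,-3],"angular":[0,0,-5]},{"grip":1,"offset":[175,23,-4],"angular":[0,0,-6]},{"grip":1,"offset":[220,29,-4],"angular":[0,0,-8]},{"grip":1,"offset":[265,35,-4],"angular":[0,0,-9]},{"grip":1,"offset":[310,41,-4],"angular":[0,0,-11]},{"grip":1,"offset":[345,46,-4],"angular":[0,0,-12]},{"grip":1,"offset":[370,49,-4],"angular":[0,0,-13]}]'
python3 -m crank '[{"grip":1,"offset":[16,2,0],"angular":[0,0,-0.5]},{"grip":1,"offset":[27,3,0],"angular":[0,0,-1]},{"grip":1,"offset":[27,3,0],"angular":[0,0,-1]},{"grip":1,"offset":[27,3,0],"angular":[0,0,-1]}]'
python3 - <<'E'
from h import *
print(manip.sense()["q"])
R=tilted(19.7,-45); rel(tcp_of([.5217,.1868,.240],R),R)
E
```

```text
t: 12.4
tcp_pos: [0.5197, 0.1631, 0.2203]
tool_rot: [0.581, 0.814, -0.0, -0.001]
force: [0.5, -0.4, -7.2]
finger_gap: 0.573
t: 12.8
tcp_pos: [0.5146, 0.1862, 0.2204]
tool_rot: [0.575, 0.819, -0.001, -0.0]
force: [0.1, 0.1, -6.2]
finger_gap: 0.578
[ 0.1432  0.4373  1.6399 -0.0007  1.0655 -0.2033]
t 12.8 offset mm [-15.0238   6.8278  -6.3591] ang deg [  0.006  -44.9794   0.1866]
```

```bash
python3 -m crank '[{"grip":1,"offset":[-1,1,-1],"angular":[0,-3,0]},{"grip":1,"offset":[-3,2,-2],"angular":[0,-8,0]},{"grip":1,"offset":[-5,3,-3],"angular":[0,-14,0]},{"grip":1,"offset":[-7,4,-4],"angular":[0,-20,0]},{"grip":1,"offset":[-9,5,-5],"angular":[0,-26,0]},{"grip":1,"offset":[-12,6,-6],"angular":[0,-32,0]},{"grip":1,"offset":[-14,7,-6],"angular":[0,-38,0]},{"grip":1,"offset":[-15,7,-6],"angular":[0,-43,0]},{"grip":1,"offset":[-15,7,-6],"angular":[0,-45,0]},{"grip":1,"offset":[-15,7,-6],"angular":[0,-45,0]}]'
python3 -m crank '[{"grip":1,"offset":[0,0,0],"angular":[0,0,0]},{"grip":1,"offset":[0,0,0],"angular":[0,0,0]}]'
python3 - <<'E'
from h import *
v=vision.snapshot("scene"); s=manip.sense(); print(s["q"],s["force"],s["ft_torque"],s["finger_gap"])
a=v["pixels"][70:270,180:430,::-1]; cv2.imwrite("pics/s9.png",cv2.resize(a,None,fx=3,fy=3))
v=vision.snapshot("wrist"); cv2.imwrite("pics/w9.png",v["pixels"][:,:,::-1])
R=tilted(19.7,-45); rel(tcp_of([.5217,.1868,.240],R),R)
E
```

```text
t: 13.8
tcp_pos: [0.5261, 0.1751, 0.2251]
tool_rot: [0.531, 0.757, -0.22, 0.312]
force: [-0.3, 0.5, -5.4]
finger_gap: 0.575
t: 14.0
tcp_pos: [0.5271, 0.1744, 0.2272]
tool_rot: [0.532, 0.756, -0.219, 0.313]
force: [-0.0, 0.2, -6.9]
finger_gap: 0.577
[ 0.4938  0.5947  1.61   -0.8355  1.2282  0.5642] [ 1.1455  0.1635 -5.98  ] [0.8725 0.3428 0.0357] 0.5705519189980843
t 14.1 offset mm [ 0.5064 -0.8035  0.2175] ang deg [ 0.1202 -0.0642 -0.0059]
```

View pics/s9.png

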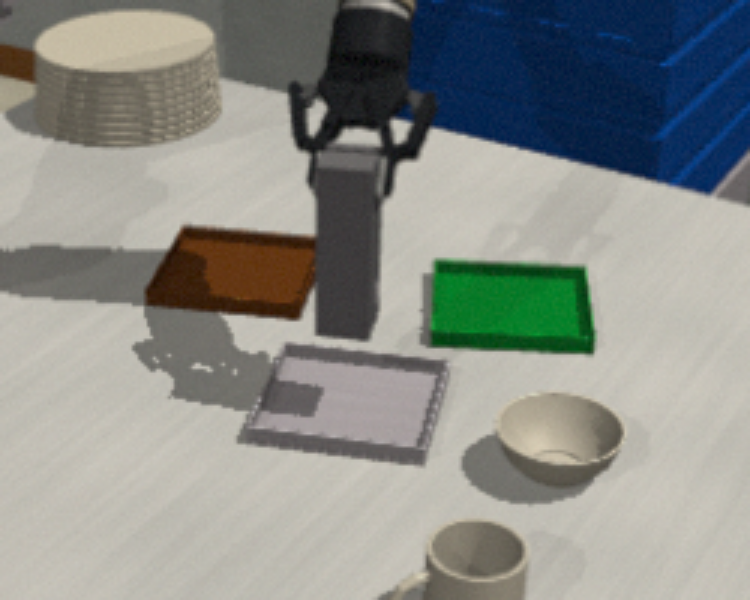

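View pics/w9.png

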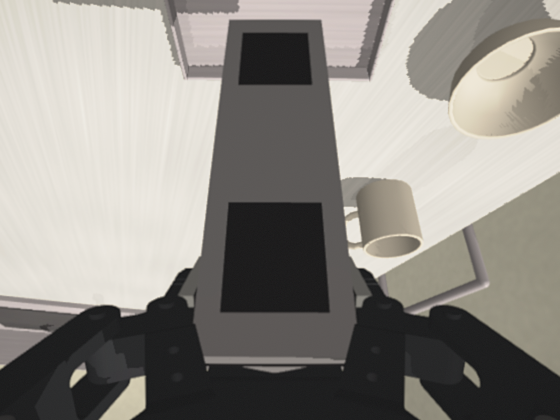

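The case hangs upright, and the wrist view is the same as before (end at row 20, columns 228–322), so it hasn't slipped. I'll compare the scene view with the predicted pose.

```bash
cat >> h.py <<'E'
def casebox(s):
    R=Ro.from_quat(s["tool_rot"]); M=(R*Ro.from_euler('y',45,degrees=True)).as_matrix()
    # M columns: tool axes as if grasp tilt undone: at grasp tool = down*Ry(45); case h = x of (tool*Ry(-45))
    M=(R*Ro.from_euler('y',-45,degrees=True)).as_matrix()
    h=M[:,0]; w=M[:,1]; up=-M[:,2]
    g=s["tcp_pos"]-R.as_matrix()[:,2]*.0187
    c=g+.0607*h-.0042*up
    return c,h,w,up
E
python3 - <<'E'
from h import *
s=manip.sense(); c,h,w,up=casebox(s); print(c,h,w,up,"bottom",c+.085*h)
for n in("scene","top"):
    v=vision.snapshot(n); a=v["pixels"][:,:,::-1].copy()
    F=lambda e:[c+e*.085*h+i*.025*w+j*.028*up for i,j in((1,1),(1,-1),(-1,-1),(-1,1))]
    big=cv2.resize(a,None,fx=3,fy=3)
    for e in(1,-1): cv2.polylines(big,[np.int32(np.round(proj(v,F(e))*3+1))],True,(0,255,255) if e>0 else (255,255,0),1)
    q=np.int32(proj(v,c)[0]*3); cv2.imwrite(f"pics/{n}10.png",big[max(0,q[1]-280):q[1]+280,max(0,q[0]-350):q[0]+350])
E
```

```text
[0.524  0.183  0.1798] [ 0.0011  0.0016 -1.    ] [0.941  0.3384 0.0016] [-0.3384  0.941   0.0011] bottom [0.5241 0.1831 0.0948]
```

View pics/scene10.png

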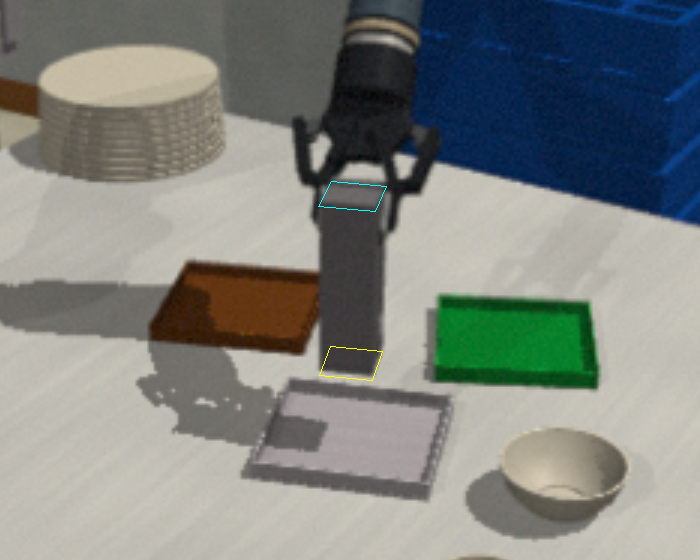

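View pics/top10.png

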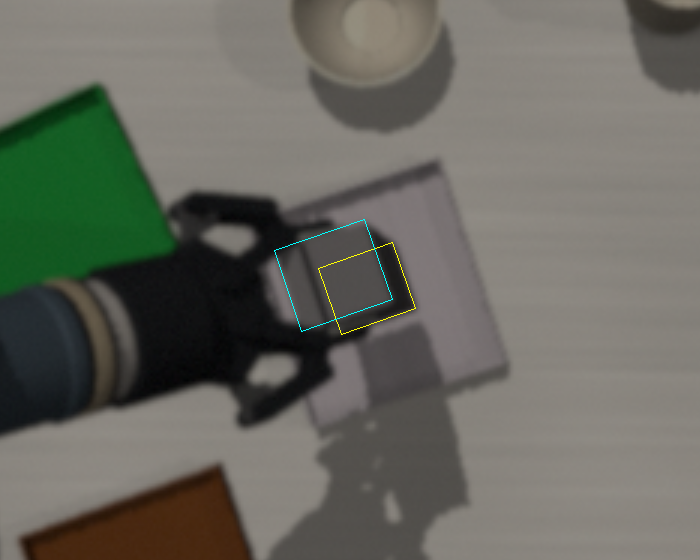

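```bash
python3 - <<'E'
from h import *
s=manip.sense(); c,h,w,up=casebox(s); v=vision.snapshot("wrist")
g=c-.0607*h+.0042*up
for d in(-3,-1.5,0,1.5,3):
    A=Ro.from_rotvec(np.radians(d)*w)
    P=[c+.085*h+i*.025*w+.028*up for i in(1,-1)]+[c-.085*h+i*.025*w+.028*up for i in(1,-1)]
    P=[g+A.apply(p-g) for p in P]; print(d,"h tilt",A.apply(h),proj(v,P).ravel())
a=v["pixels"]; cv2.imwrite("pics/z11.png",cv2.resize(a[0:60,200:350,::-1],None,fx=5,fy=5,interpolation=cv2.INTER_CUBIC))
cv2.imwrite("pics/z12.png",cv2.resize(a[320:380,190:360,::-1],None,fx=4.5,fy=4.5,interpolation=cv2.INTER_CUBIC))
E
```

```text
-3 h tilt [ 0.0186 -0.0482 -0.9987] [319.0872  27.3413 230.2134  27.2157 358.4666 342.5185 190.6528 342.4062]
-1.5 h tilt [ 0.0097 -0.0236 -0.9997] [319.8713  21.4157 229.4505  21.2866 358.2731 345.1222 190.8392 345.0112]
0 h tilt [ 0.0008  0.0011 -1.    ] [320.6917  15.4162 228.6521  15.2835 358.0625 347.6661 191.0425 347.5564]
1.5 h tilt [-0.008   0.0257 -0.9996] [321.5501   9.3398 227.8161   9.2033 357.8353 350.1471 191.2625 350.0387]
3 h tilt [-0.0169  0.0503 -0.9986] [322.4487   3.1832 226.9407   3.0428 357.592  352.5627 191.4985 352.4555]
```

View pics/z11.png

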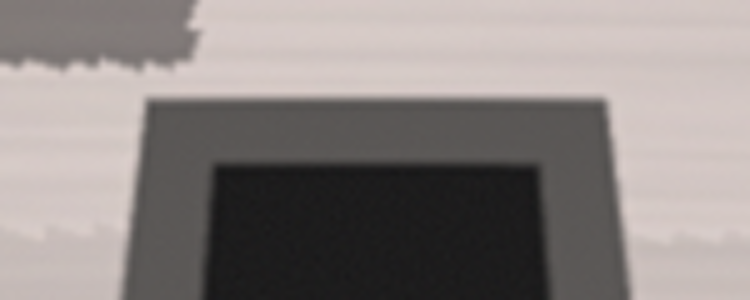

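View pics/z12.png

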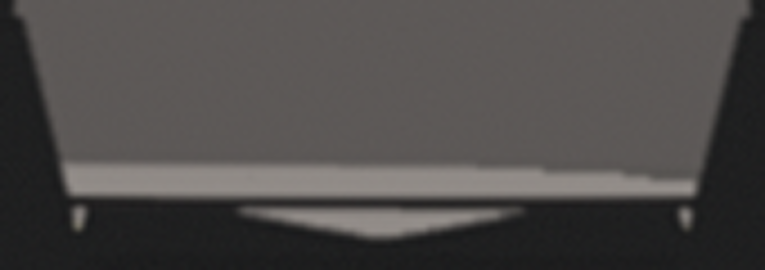

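```bash
python3 - <<'E'
from h import *
def quads(im):
    g=cv2.cvtColor(im,cv2.COLOR_BGR2GRAY); out=[]
    g=cv2.resize(g,None,fx=4,fy=4,interpolation=cv2.INTER_CUBIC)
    m=(g<62).astype(np.uint8)
    for c in cv2.findContours(m,cv2.RETR_EXTERNAL,cv2.CHAIN_APPROX_NONE)[0]:
        if cv2.contourArea(c)<16*1500: continue
        x,y,w,h=cv2.boundingRect(c)
        if x<4*200 or x+w>4*360 or y+h>4*345: continue
        p=cv2.approxPolyDP(c,.03*cv2.arcLength(c,True),True)
        if len(p)==4:
            p=(p[:,0]+.5)/4-.5; i=np.argsort(p[:,1]); t=p[i[:2]];b=p[i[2:]]
            out.append(np.r_[t[np.argsort(t[:,0])],b[np.argsort(b[:,0])]])
    return sorted(out,key=lambda p:p[0,1])
v=vision.snapshot("wrist"); K=v["intrinsics"];D=np.array(v["dist"])
q9=quads(v["pixels"][:,:,::-1].copy()); q3=quads(cv2.imread("pics/w4.png")); print(q3,q9)
cv2.imwrite("pics/w12.png",v["pixels"][:,:,::-1])
# w4: camera pose: rebuild from tool pose at that time is not stored -> use PnP with known face corners
ob=np.array([[.085,-.025,0],[.085,.025,0],[-.085,.025,0],[-.085,-.025,0]])  # h, w(image right)
ok,r,t=cv2.solvePnP(ob,np.array([[229,82],[308,82],[304,321],[237,321.]]),K,D)
Rm=cv2.Rodrigues(r)[0]
def onface(q):
    u=cv2.undistortPoints(q.reshape(-1,1,2),K,D)[:,0]; d=np.c_[u,np.ones(len(u))]@Rm; c=-Rm.T@t[:,0]
    return c+d*(-c[2]/d[:,2])[:,None]
o=np.vstack([onface(q) for q in q3]); print(o*1e3)
E
```

```text
[array([[244.375, 105.625],
       [296.875, 105.125],
       [245.875, 167.875],
       [296.625, 166.875]]), array([[248.375, 259.375],
       [295.375, 259.375],
       [249.375, 308.625],
       [294.375, 308.625]])] [array([[242.375,  32.875],
       [306.875,  32.625],
       [238.625,  84.375],
       [311.375,  83.625]]), array([[228.375, 202.125],
       [320.875, 202.625],
       [219.875, 311.125],
       [328.625, 311.875]])]
[[ 70.5359 -15.6204   0.    ]
 [ 70.6867  18.0872   0.    ]
 [ 30.4133 -15.5747   0.    ]
 [ 30.9461  18.3271   0.    ]
 [-35.0514 -15.4024   0.    ]
 [-35.1515  18.1919   0.    ]
 [-74.4427 -15.6146   0.    ]
 [-74.5219  17.9081   0.    ]]
```

```bash
python3 - <<'E'
from h import *
s=manip.sense(); v=vision.snapshot("wrist"); K=v["intrinsics"];D=np.array(v["dist"])
im=np.array([[242.4,32.9],[306.9,32.6],[238.6,84.4],[311.4,83.6],[228.4,202.1],[320.9,202.6],[219.9,311.1],[328.6,311.9],[229.1,19.9],[321,19.9]])
a,b,w=.0726,.0327,.0169
ob=np.array([[a,-w,0],[a,w,0],[b,-w,0],[b,w,0],[-b,-w,0],[-b,w,0],[-a,-w,0],[-a,w,0],[.085,-.025,0],[.085,.025,0]])
ok,r,t=cv2.solvePnP(ob,im,K,D,flags=cv2.SOLVEPNP_ITERATIVE); Rm=cv2.Rodrigues(r)[0]
print("resid",np.abs(cv2.projectPoints(ob,r,t,K,D)[0][:,0]-im).mean())
h=v["R"].T@Rm[:,0]; wd=v["R"].T@Rm[:,1]; face=v["R"].T@(t[:,0]-v["t"]); up=-np.cross(h,wd)
up=up if up@[-.338,.941,0]>0 else -up
print("h",h,"w",wd,"up",up,"mid",face-.028*up,"bottom",face-.028*up+.085*h)
print("pred",casebox(s))
E
```

```text
resid 0.23796082492831658
h [ 0.0074 -0.0135 -0.9999] w [0.9392 0.3433 0.0023] up [-0.3432  0.9391 -0.0153] mid [0.5239 0.1831 0.1816] bottom [0.5245 0.182  0.0967]
pred (array([0.5236, 0.1832, 0.1795]), array([ 0.0005,  0.0006, -1.    ]), array([0.9407, 0.3392, 0.0007]), array([-0.3392,  0.9407,  0.0004]))
```

PnP puts the case bottom at about (0.524, 0.182), the tray centre, and within about 1° of upright, at z ≈ 0.096. Lowering.

```bash
python3 -m crank '[{"grip":1,"offset":[4,0,4],"angular":[0,0,0]},{"grip":1,"offset":[12,0,12],"angular":[0,0,0]},{"grip":1,"offset":[22,0,22],"angular":[0,0,0]},{"grip":1,"offset":[32,0,32],"angular":[0,0,0]},{"grip":1,"offset":[42,0,42],"angular":[0,0,0]},{"grip":1,"offset":[50,0,50],"angular":[0,0,0]},{"grip":1,"offset":[56,0,56],"angular":[0,0,0]},{"grip":1,"offset":[60,0,60],"angular":[0,0,0]},{"grip":1,"offset":[60,0,60],"angular":[0,0,0]},{"grip":1,"offset":[60,0,60],"angular":[0,0,0]}]'
python3 - <<'E'
from h import *
v=vision.snapshot("scene"); s=manip.sense(); print(s["force"],s["ft_torque"],s["tcp_pos"],casebox(s)[0]+[0,0,-.085])
a=v["pixels"][70:270,180:430,::-1]; cv2.imwrite("pics/s13.png",cv2.resize(a,None,fx=3,fy=3))
E
```

```text
t: 15.35
tcp_pos: [0.5269, 0.175, 0.1421]
tool_rot: [0.531, 0.756, -0.22, 0.314]
force: [-0.1, 0.8, -5.1]
finger_gap: 0.575
[-0.1944  0.2886 -5.1547] [ 0.9877  0.334  -0.0517] [0.527  0.1751 0.1423] [0.524  0.1836 0.0099]
```

View pics/s13.png

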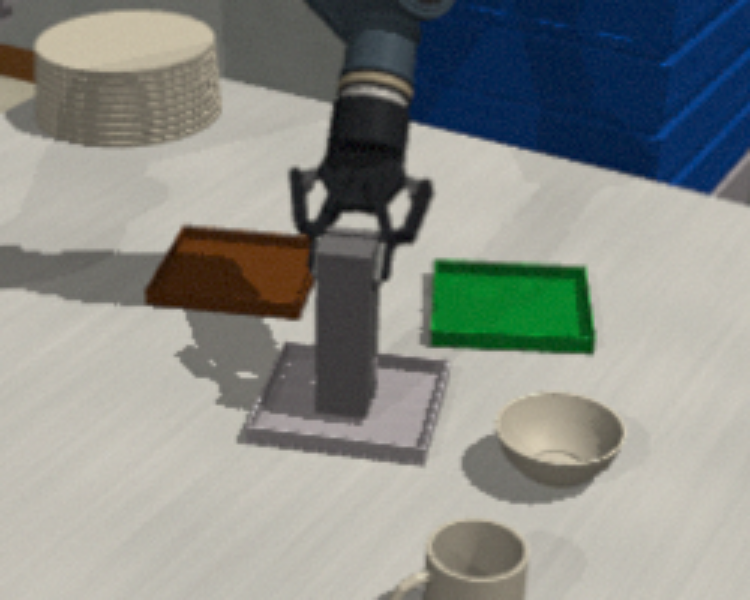

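The case base is inside the tray, around (345,410) in the crop, about 7–9 mm above the floor. I'll finish lowering in small steps.

```bash
python3 -m crank '[{"grip":1,"offset":[2,0,2],"angular":[0,0,0]},{"grip":1,"offset":[3.5,0,3.5],"angular":[0,0,0]},{"grip":1,"offset":[4.2,0,4.2],"angular":[0,0,0]},{"grip":1,"offset":[4.2,0,4.2],"angular":[0,0,0]},{"grip":1,"offset":[4.2,0,4.2],"angular":[0,0,0]}]'
python3 -m crank '[{"grip":1,"offset":[0.7,0,0.7],"angular":[0,0,0]},{"grip":1,"offset":[0.7,0,0.7],"angular":[0,0,0]}]'
```

```text
t: 15.9
tcp_pos: [0.5266, 0.1749, 0.1359]
tool_rot: [0.531, 0.756, -0.22, 0.313]
force: [0.5, 0.1, -6.1]
finger_gap: 0.573
t: 16.1
tcp_pos: [0.5265, 0.1749, 0.1348]
tool_rot: [0.531, 0.756, -0.22, 0.313]
force: [0.1, -1.4, -5.8]
finger_gap: 0.578
```

```bash
python3 -m crank '[{"grip":1,"offset":[0.7,0,0.7],"angular":[0,0,0]},{"grip":1,"offset":[0.7,0,0.7],"angular":[0,0,0]}]'
python3 -m crank '[{"grip":1,"offset":[0.7,0,0.7],"angular":[0,0,0]},{"grip":1,"offset":[0.7,0,0.7],"angular":[0,0,0]}]'
```

```text
t: 16.3
tcp_pos: [0.5265, 0.1749, 0.1337]
tool_rot: [0.531, 0.756, -0.22, 0.313]
force: [-0.3, -0.4, -5.5]
finger_gap: 0.571
t: 16.5
tcp_pos: [0.5266, 0.1748, 0.1336]
tool_rot: [0.531, 0.756, -0.22, 0.314]
force: [-0.7, -1.1, -0.8]
finger_gap: 0.576
```

```bash
python3 -m crank '[{"grip":1,"offset":[0.4,0,0.4],"angular":[0,0,0]},{"grip":1,"offset":[0.4,0,0.4],"angular":[0,0,0]},{"grip":1,"offset":[0.4,0,0.4],"angular":[0,0,0]}]'
python3 - <<'E'
from h import *
v=vision.snapshot("scene");s=manip.sense(); print(s["force"],s["ft_torque"],casebox(s)[0]+[0,0,-.085])
a=v["pixels"][70:270,180:430,::-1]; cv2.imwrite("pics/s14.png",cv2.resize(a,None,fx=3,fy=3))
v=vision.snapshot("wrist"); cv2.imwrite("pics/w14.png",v["pixels"][:,:,::-1])
E
```

```text
t: 16.8
tcp_pos: [0.5267, 0.1747, 0.1336]
tool_rot: [0.531, 0.756, -0.22, 0.314]
force: [-3.1, 0.6, 5.5]
finger_gap: 0.576
[-2.3885  0.091   6.0486] [ 0.1457  0.6509 -0.2067] [0.5237 0.1831 0.0011]
```

View pics/s14.png

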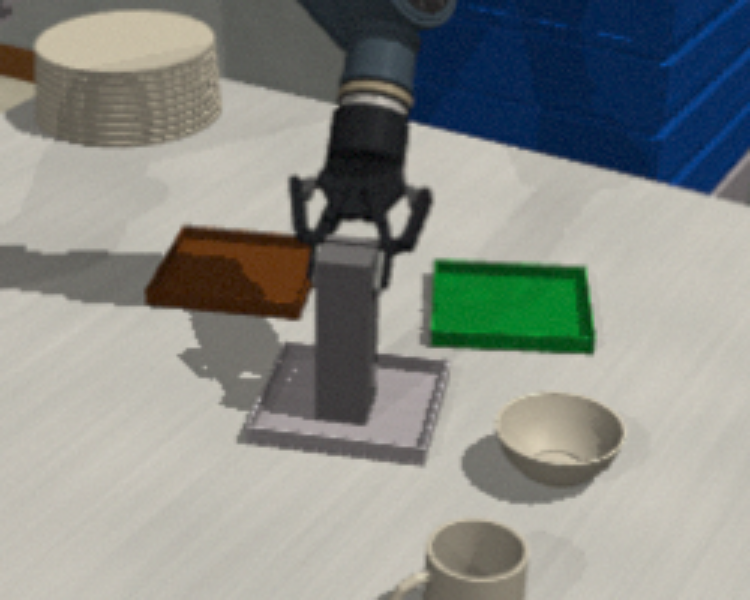

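View pics/w14.png

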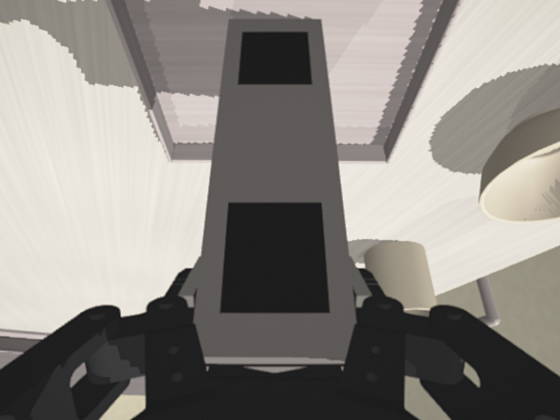

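```bash
python3 -m crank '[{"grip":1,"offset":[0,0,0],"angular":[0,0,0]},{"grip":1,"offset":[0,0,0],"angular":[0,0,0]},{"grip":1,"offset":[-0.3,0,-0.3],"angular":[0,0,0]},{"grip":1,"offset":[-0.3,0,-0.3],"angular":[0,0,0]}]' 20
python3 -m crank '[{"grip":0.35,"offset":[0,0,0],"angular":[0,0,0]},{"grip":0.25,"offset":[0,0,0],"angular":[0,0,0]},{"grip":0,"offset":[0,0,0],"angular":[0,0,0]},{"grip":0,"offset":[0,0,0],"angular":[0,0,0]},{"grip":0,"offset":[0,0,0],"angular":[0,0,0]},{"grip":0,"offset":[0,0,0],"angular":[0,0,0]}]'
python3 - <<'E'
from h import *
v=vision.snapshot("scene");s=manip.sense(); print(s["force"],s["ft_torque"])
a=v["pixels"][70:270,180:430,::-1]; cv2.imwrite("pics/s15.png",cv2.resize(a,None,fx=3,fy=3))
v=vision.snapshot("wrist"); cv2.imwrite("pics/w15.png",v["pixels"][:,:,::-1])
E
```

```text
t: 17.3
tcp_pos: [0.5267, 0.1747, 0.1336]
tool_rot: [0.531, 0.756, -0.22, 0.314]
force: [-2.2, -0.1, 5.2]
finger_gap: 0.577
t: 17.9
tcp_pos: [0.5266, 0.175, 0.1327]
tool_rot: [0.531, 0.756, -0.22, 0.313]
force: [-1.0, 0.7, 0.5]
finger_gap: 0.995
[ 0.2462  0.0163 -0.8444] [ 0.3209  0.0887 -0.0119]
```

View pics/s15.png

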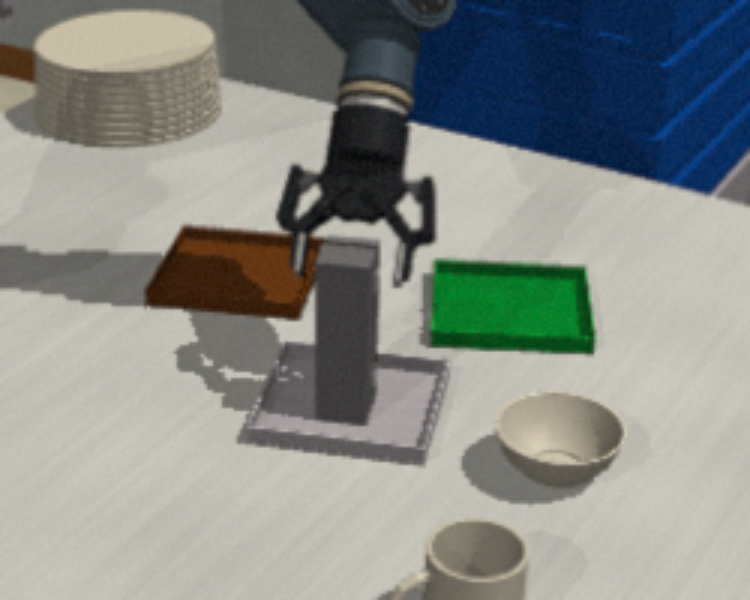

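View pics/w15.png

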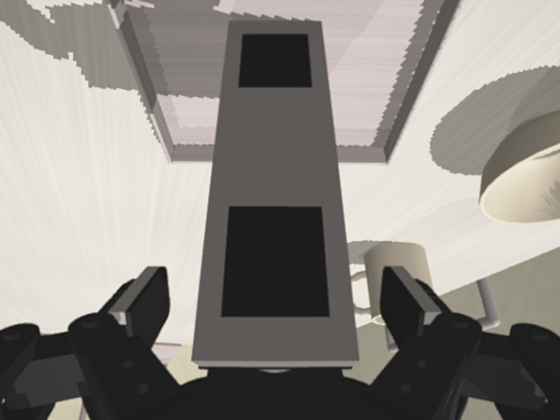

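The jaws are open with clearance on both sides and the case is standing. I'll back out along the tool axis.

```bash
python3 -m crank '[{"grip":0,"offset":[0,0,-8],"angular":[0,0,0]},{"grip":0,"offset":[0,0,-20],"angular":[0,0,0]},{"grip":0,"offset":[0,0,-40],"angular":[0,0,0]},{"grip":0,"offset":[0,0,-65],"angular":[0,0,0]},{"grip":0,"offset":[0,0,-90],"angular":[0,0,0]},{"grip":0,"offset":[0,0,-110],"angular":[0,0,0]},{"grip":0,"offset":[0,0,-120],"angular":[0,0,0]},{"grip":0,"offset":[0,0,-120],"angular":[0,0,0]},{"grip":0,"offset":[0,0,-120],"angular":[0,0,0]}]'
python3 - <<'E'
from h import *
v=vision.snapshot("scene");s=manip.sense(); print(s["force"],s["ft_torque"])
cv2.imwrite("pics/s16.png",v["pixels"][:,:,::-1])
v=vision.snapshot("top");a=v["pixels"][:,:,::-1].copy(); cv2.imwrite("pics/t16.png",a)
E
```

```text
t: 18.9
tcp_pos: [0.4974, 0.2546, 0.2174]
tool_rot: [0.531, 0.756, -0.22, 0.313]
force: [-0.4, -0.1, -0.5]
finger_gap: 0.999
[-0.5113 -0.0112  0.1296] [0.3443 0.082  0.0044]
```

View pics/s16.png

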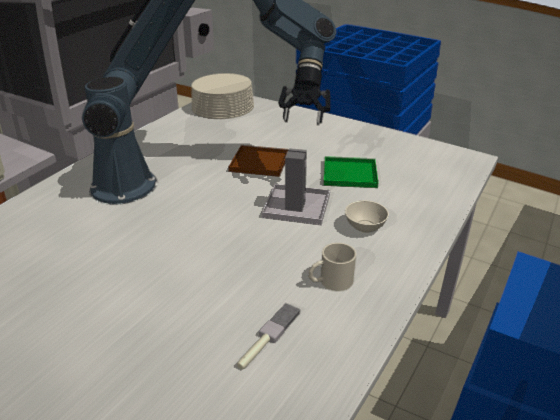

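View pics/t16.png

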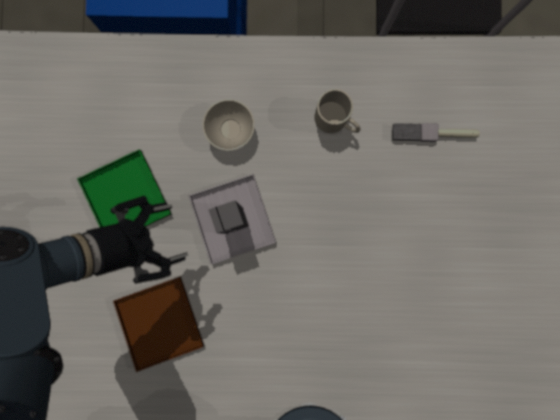

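The case stands in the middle of the steel tray: base near (296,205) in the scene view and top face near (229,216) from above. The gripper is well clear, and the mug, bowl and brush are at the same pixels as at the start. Handing in.

```bash
python3 - <<'E'
from station import manip
print(manip.sign_off())
E
```

```text
the job is handed in; nothing more can be done
None
```

The case is standing on its heavy end in about the middle of the steel tray, and the job was handed in at about 19 s of the 58 s allowed.

- **Finding the heavy end:** I gripped the case at its middle with 40 N and lifted it about 48 mm. The wrist moment was −0.20 N m at about 6 N of weight, so the heavy end was the +y one. I then laid it back flat and let go.
- **Standing it up:** I took it again near the light end with 80 N, tool tilted 45°. I turned it upright, lowered it into the tray until the force showed contact, let go and backed away.
- **Heavy-end check:** with the case tilted 45° in the air, the lever was about 64 mm. That fits the +y end being heavy; the other end would have given about 18 mm.
- **Final pictures:** the case stands inside the tray with the gripper clear, and the mug, bowl and brush look unmoved.

**Checks that disagreed or fell short:**
- At 40 N the case hung level and did not sag, so the first answer came from the moment alone.
- Just before lowering, the wrist camera put the case about 0.9° off upright. The scene camera seemed to show a slight lean the other way, so I did not correct it.
- The empty-gripper moment after release still read about 0.3 N m with almost no force. I took this as sensor bias in the tilted pose.

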